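Return the unopened brown vials to their stock bins

ROBOT

A 6-joint arm with a two-finger parallel gripper is mounted at the origin on the work surface. World frame = base frame: x ahead of the robot, y to its left, z up, the work surface at z = 0. Lengths are in m, angles in rad, forces in N, time in s.
With the tool pointing down it reaches from about 0.225 to 0.875 m from the base axis. Payload 3.4 kg.
Tool frame: the origin (TCP) lies at the very end of the fingers, on their centre line; the grasp point (between the pads) lies behind it (manip.grasp_offset is the z of the grasp point in the tool frame, in m); z points along the fingers, y is the line along which they close (so a half turn about z gives the same grasp; the last joint's range is limited). The gripper opens to 85 mm and grips with 20 to 120 N. Pads are 22 mm wide; open, the fingers measure 114 mm over their backs; the gripper's body (76 mm by 85 mm) begins 54 mm behind the grasp point. The pads swing forward as they close: fully open they stand 13 mm farther back than shut.
Start: joints at [-1.239, 0.276, 1.505, -0, 1.361, -0.121], TCP at [0.252, -0.517, 0.231] pointing down, gripper open.
Joint ranges: [-2.89, 2.89], [-0.75, 2.08], [0.22, 2.7], [-1.18, 4.32], [0.11, 2.71], [-2.7, 2.7]. Speed limits (rad/s): [2.57, 2.57, 3.14, 3.14, 3.14, 3.14].

INTERFACE

Orientations are given as a unit quaternion [w, x, y, z].
In Python, from rig import manip gives the robot as it stands.
- The arm moves only by the shell command python3 -m pendant 'ROWS' [FORCE]. ROWS is JSON, a list of rows, each an object of numbers: "dx", "dy", "dz": the shift along the tool's x, y, z in m; "rx", "ry", "rz": the turn, a rotation vector about the tool's x, y, z in degrees; "hand": the finger opening in m, from 0 to 0.0854. In form: [{"dx": .., "dy": .., "dz": .., "rx": .., "ry": .., "rz": .., "hand": ..}, ...]. A call has 1 to 12 rows; each row shifts and turns the commanded pose from where the row before left it, along the tool's axes as they then stand; what a row does not reach is not made up. A row lasts 1/12 s, in which the tool goes at most 41.7 mm and 7.16 degrees, less where a joint would pass 70% of its speed; a pose out of reach is approached as far as the arm can. A call is refused whole if a number of a shift passes 0.0417 or a number of a turn 7.16, either way. A call with a gripper value outside its range is refused whole. The fingers move at their own pace and stop on an object; FORCE is the grip in N (left out, the last holds). Time passes only in rows, so rows that do not move let the fingers close. It gives the time, the measured TCP pose, the force, the opening and the grip force at its end, in the units of the state.
- manip.get_state(): the state, without advancing time (a new reading comes with each control period).
- manip.get_image(name): name is "scene" or "top" or "wrist"; returns a dict with "frame" (400x640x3 uint8, red, green, blue), "fx", "fy", "cx", "cy" (pixels), "position" and "attitude" of the camera in the world; the wrist camera has in their place "mount" (4x4, takes a point from camera to tool coordinates, whose origin is the TCP and whose axes are the flange's). Camera axes: x right, y up, looking along -z (the intrinsics and any distortion apply to the point x, -y, -z); pixel columns grow to the right and rows downward; lengths in m; the calibration is good to about 2 mm. The wrist camera is an equidistant fisheye: a pixel r from the principal point sees the ray r / f radians off the axis. A picture is of the moment at which its call begins: read the wrist's pose just before it. There is no depth.
- manip.sign_off(): hands the job in; it is judged then, once.
The state is a dict: "clock": time; "qpos": joint angles; "qd": joint speeds; "effort": joint torques, N m; "position": TCP position; "ee_rot": TCP orientation; "contact_force": force on the tool from outside, world axes, zero at the start; "moment": the same for the moment, N m; "width": finger opening in m; "gripper_force": force on a finger pad.
Only numpy, scipy, OpenCV 4.12 (cv2) and the standard library are available. Lean on these libraries where they do the work, as an engineer would, in place of code of your own. Each camera call takes 0.05 s, during which the arm holds its last target. There are 200 camera calls.

TASK

Put the four unopened brown-glass vials back into stock: stand each one upright in the empty front pocket of the bin that holds vials with the same cap colour. They are glass, so set them down rather than drop them. Leave the opened brown vial (no coloured cap) and the clear-glass vial standing where they are.

Things in the scene. Friction and masses are not known exactly. Their poses are not given: they have to be found in the camera images.
- vial_red: Unopened vial, loose, upright: dark brown glass, white label, flat red cap. Cylinder 42 mm in diameter up to 49 mm high, then shoulder, metal neck band and cap (24 mm in diameter); 73 mm tall, about 0.11 kg. Origin: centre of its underside, z up. Vials start nearer the robot than the bins, 28 mm or more apart side to side; two tape rolls and a flat box, under 20 mm high, lie loose among them.
- vial_yellow: Unopened vial, loose, upright: dark brown glass, white label, flat yellow cap. Cylinder 42 mm in diameter up to 49 mm high, then shoulder, metal neck band and cap (24 mm in diameter); 73 mm tall, about 0.11 kg. Origin: centre of its underside, z up. Vials start nearer the robot than the bins, 28 mm or more apart side to side; two tape rolls and a flat box, under 20 mm high, lie loose among them.
- vial_blue: Unopened vial, loose, upright: dark brown glass, white label, flat blue cap. Cylinder 42 mm in diameter up to 49 mm high, then shoulder, metal neck band and cap (24 mm in diameter); 73 mm tall, about 0.11 kg. Origin: centre of its underside, z up. Vials start nearer the robot than the bins, 28 mm or more apart side to side; two tape rolls and a flat box, under 20 mm high, lie loose among them.
- vial_green: Unopened vial, loose, upright: dark brown glass, white label, flat green cap. Cylinder 42 mm in diameter up to 49 mm high, then shoulder, metal neck band and cap (24 mm in diameter); 73 mm tall, about 0.11 kg. Origin: centre of its underside, z up. Vials start nearer the robot than the bins, 28 mm or more apart side to side; two tape rolls and a flat box, under 20 mm high, lie loose among them.
- bin_red: White fixed bin, red label lip in front, two red-capped vials fixed in its rear (x +32 to +127 mm, walls 55, tops 76 mm high). Empty front pocket: 58 x 58 mm inside, floor 3 mm and top of its 3 mm walls 26 mm above the counter. Origin: under the pocket's middle at counter level; x to the rear, away from the robot within 0.15 rad, y across, z up. Pockets of neighbours over 100 mm apart.
- bin_yellow: White fixed bin, yellow label lip in front, two yellow-capped vials fixed in its rear (x +32 to +127 mm, walls 55, tops 76 mm high). Empty front pocket: 58 x 58 mm inside, floor 3 mm and top of its 3 mm walls 26 mm above the counter. Origin: under the pocket's middle at counter level; x to the rear, away from the robot within 0.15 rad, y across, z up. Pockets of neighbours over 100 mm apart.
- bin_blue: White fixed bin, blue label lip in front, two blue-capped vials fixed in its rear (x +32 to +127 mm, walls 55, tops 76 mm high). Empty front pocket: 58 x 58 mm inside, floor 3 mm and top of its 3 mm walls 26 mm above the counter. Origin: under the pocket's middle at counter level; x to the rear, away from the robot within 0.15 rad, y across, z up. Pockets of neighbours over 100 mm apart.
- bin_green: White fixed bin, green label lip in front, two green-capped vials fixed in its rear (x +32 to +127 mm, walls 55, tops 76 mm high). Empty front pocket: 58 x 58 mm inside, floor 3 mm and top of its 3 mm walls 26 mm above the counter. Origin: under the pocket's middle at counter level; x to the rear, away from the robot within 0.15 rad, y across, z up. Pockets of neighbours over 100 mm apart.
- opened_vial: Opened vial, to be left: the same dark brown glass vial, but its coloured cap is gone and the grey rubber stopper shows in the bare aluminium band; 42 mm in diameter, 67 mm tall, loose, upright. Origin: centre of its underside, z up its axis.
- clear_vial: A different drug, to be left: vial of clear, colourless glass with a red cap, 42 mm in diameter, 73 mm tall, loose, upright. Origin: centre of its underside, z up its axis.
Things that resemble listed ones, but are neither listed nor needed, are in the scene too. Leave any purple or turquoise look-alike of the vial_blue alone.

How it is judged:
By the outcome, as a careful person would: the job done as asked, in the order asked, and still so for the second after the job is handed in, with the robot touching nothing.
It also fails if it takes over 96 s, if anything falls off the work surface, if the arm or the gripper's body presses on something with over 40 N, if the wrist force passes 120 N, or if a joint passes its speed limit or range.

## Working session

There is one attempt and no reset: what is moved stays moved. The work goes in short steps, Python scripts to look and compute and a shell command to move; the robot and the scene stay as the last step left them, time stands still between calls to the robot, and variables do not carry over. Pictures are saved under pics/ and viewed, at most 17 in all, crops included, and the job is handed in when it is done.

```bash
mkdir -p pics
python3 - <<'E'
from rig import manip
import cv2,json,numpy as np,pickle
s=manip.get_state();print(s['clock'],s['position'],s['ee_rot'],s['width'],manip.grasp_offset)
d={}
for n in("scene","top","wrist"):
    i=manip.get_image(n);d[n]=i
    cv2.imwrite(f"pics/{n}0.png",i['frame'][:,:,::-1])
    print(n,{k:(np.round(v,4).tolist() if k!='frame' else 0) for k,v in i.items()})
pickle.dump(d,open('im0.pkl','wb'))
E
```

```text
0.0 [ 0.25137333 -0.51652738  0.23042069] [-9.36714373e-04  9.74480663e-01  2.24469486e-01 -9.77179260e-05] 0.0852338353407398 -0.0187
scene {'frame': 0, 'fx': 504.8468, 'fy': 504.8468, 'cx': 321.59, 'cy': 192.1216, 'position': [1.1603, 0.35, 0.9311], 'attitude': [0.4988, 0.1787, 0.2884, 0.7976]}
top {'frame': 0, 'fx': 470.8102, 'fy': 470.8102, 'cx': 325.861, 'cy': 200.1943, 'position': [0.4303, 0.0307, 1.2404], 'attitude': [0.7119, 0.0277, -0.0144, -0.7016]}
wrist {'frame': 0, 'fx': 309.7069, 'fy': 309.7069, 'cx': 317.4914, 'cy': 198.4503, 'mount': [[0.0002, 0.9593, 0.2823, 0.0722], [1.0, -0.0003, 0.0002, 0.0002], [0.0003, 0.2823, -0.9593, -0.1419], [0.0, 0.0, 0.0, 1.0]]}
```

View pics/top0.png

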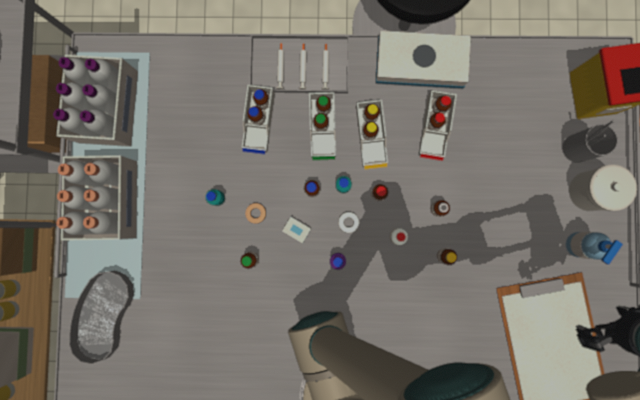

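View pics/scene0.png

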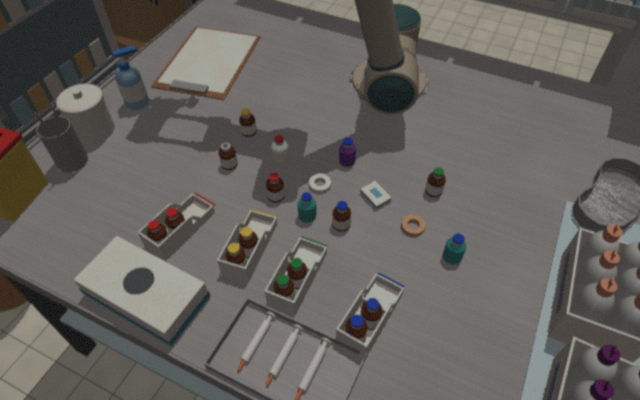

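Candidates (top image): red – brown (380,191) vs clear (400,237); blue – brown (312,187) vs purple (338,260) and turquoise (343,183), (215,197); yellow (449,257) vs opened (441,207); green (248,260). Choosing the brown ones; checking in a crop.

```bash
cat > h.py <<'E'
import numpy as np,cv2,pickle
from scipy.spatial.transform import Rotation as R
def rot(q): return R.from_quat([q[1],q[2],q[3],q[0]]).as_matrix()
def ray(i,u,v):
    d=np.array([(u-i['cx'])/i['fx'],-(v-i['cy'])/i['fy'],-1.]); return rot(i['attitude'])@d
def hit(i,u,v,z):
    d=ray(i,u,v);p=np.array(i['position']);return p+d*(z-p[2])/d[2]
def proj(i,p):
    c=rot(i['attitude']).T@(np.array(p)-i['position']);return i['cx']+i['fx']*c[0]/-c[2],i['cy']-i['fy']*c[1]/-c[2]
def wrist(i,s,u,v,z):
    a,b=u-i['cx'],v-i['cy'];r=np.hypot(a,b);t=r/i['fx']
    d=np.array([np.sin(t)*a/r,-np.sin(t)*b/r,-np.cos(t)]) if r>0 else np.array([0,0,-1.])
    M=np.array(i['mount']);W=rot(s['ee_rot']);p=W@M[:3,3]+s['position'];d=W@M[:3,:3]@d
    return p+d*(z-p[2])/d[2]
def seg(f,u,v,h0,h1,w=14,smin=110,vmin=50):
    y0,x0=int(v)-w,int(u)-w;h=cv2.cvtColor(f[y0:v+w+1,x0:u+w+1],cv2.COLOR_RGB2HSV).astype(int)
    H=h[...,0];m=((H>=h0)&(H<=h1) if h0<=h1 else (H>=h0)|(H<=h1))&(h[...,1]>smin)&(h[...,2]>vmin)
    n,l,st,c=cv2.connectedComponentsWithStats(m.astype(np.uint8))
    k=1+np.argmax(st[1:,4]);return c[k][0]+x0,c[k][1]+y0,st[k]
E
python3 - <<'E'
from h import *
d=pickle.load(open('im0.pkl','rb'));t=d['top'];s=d['scene']
C={'red':((380,191),(274,178),170,6),'yellow':((449,257),(247,115),18,32),'blue':((312,187),(342,206),108,128),'green':((248,260),(438,174),45,80)}
for n,(a,b,h0,h1) in C.items():
    for nm,i,p in(('top',t,a),('scene',s,b)):
        try:
            u,v,st=seg(i['frame'],*p,h0,h1);print(n,nm,round(u,1),round(v,1),st[2:],np.round(hit(i,u,v,.0725),4))
        except Exception as e: print(n,nm,e)
for n,p in {'opened':(441,208),'clear':(400,237),'purple':(337,261),'turq':(343,183),'turq2':(215,196)}.items(): print(n,hit(t,*p,.07).round(3))
f=t['frame'][75:275,200:480];cv2.imwrite('pics/c1.png',cv2.resize(f,None,fx=2.85,fy=2.85,interpolation=cv2.INTER_CUBIC)[:,:,::-1])
f=t['frame'][75:175,235:465];cv2.imwrite('pics/c2.png',cv2.resize(f,None,fx=3.4,fy=3.4,interpolation=cv2.INTER_CUBIC)[:,:,::-1])
E
```

```text
red top 381.1 190.6 [ 11  12 102] [ 0.5256 -0.0835  0.0725]
red scene 273.4 176.7 [11  8 72] [ 0.5283 -0.0826  0.0725]
yellow top 450.9 257.0 [11 11 98] [ 0.3644 -0.2559  0.0725]
yellow scene 245.4 111.8 [ 8  7 48] [ 0.3674 -0.2555  0.0725]
blue top 311.0 186.5 [ 9 10 78] [0.5335 0.0908 0.0725]
blue scene 341.7 205.2 [10  9 74] [0.5355 0.0909 0.0725]
green top 246.2 260.6 [10 10 79] [0.3475 0.2482 0.0725]
green scene 438.2 171.3 [ 9  8 51] [0.3497 0.2484 0.0725]
opened [ 0.485 -0.232  0.07 ]
clear [ 0.411 -0.131  0.07 ]
purple [0.35  0.023 0.07 ]
turq [0.544 0.011 0.07 ]
turq2 [0.507 0.331 0.07 ]
```

View pics/c1.png

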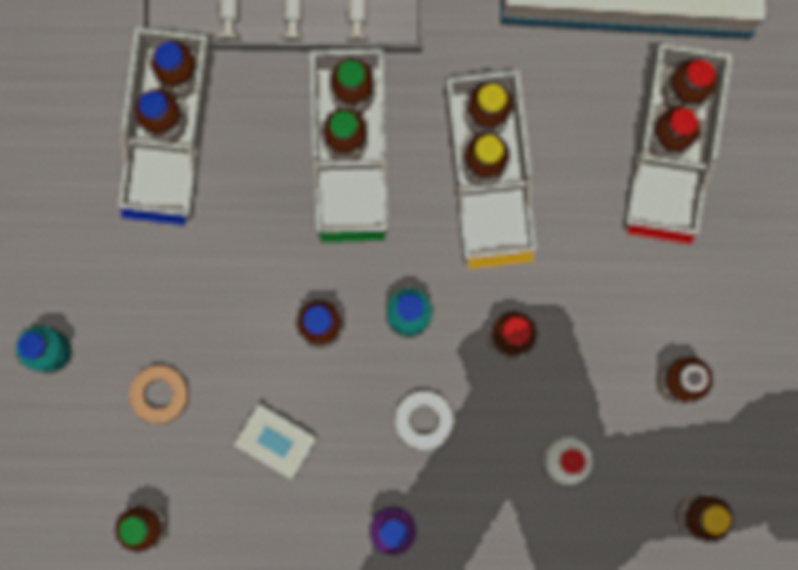

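View pics/c2.png

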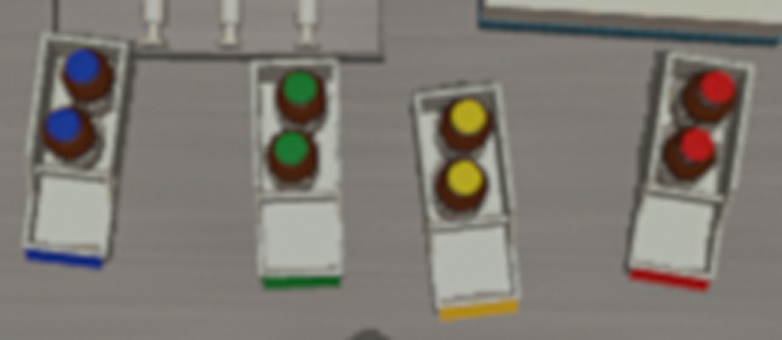

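Run:
```python
from h import *
from scipy.optimize import least_squares
d=pickle.load(open('im0.pkl','rb'));t=d['top'];s=d['scene']
K={'blue':[(43,33),(131,42),(24,249),(103,257)],'green':[(251,62),(338,60),(259,276),(342,275)],'yellow':[(413,93),(498,84),(436,304),(518,296)],'red':[(662,52),(753,64),(630,268),(711,280)]}
L=np.array([[.127,.032,.055],[.127,-.032,.055],[-.032,.032,.026],[-.032,-.032,.026]])
def W(q,l): c,s_=np.cos(q[2]),np.sin(q[2]);return np.array([q[0]+c*l[0]-s_*l[1],q[1]+s_*l[0]+c*l[1],l[2]])
g=s['frame'].copy();g=cv2.resize(g,None,fx=3,fy=3,interpolation=cv2.INTER_CUBIC)
for n,k in K.items():
    k=np.array(k)/3.4+[234.85,74.85]
    f=lambda q:np.ravel([np.array(proj(t,W(q,l)))-p for l,p in zip(L,k)])
    r=least_squares(f,[.65,0,0],x_scale=[.01,.01,.01]);print(n,r.x.round(4),np.abs(r.fun).max().round(2))
    P=[(-.029,-.029,.026),(.029,-.029,.026),(.029,.029,.026),(-.029,.029,.026)]
    q=r.x
    pts=np.array([(np.array(proj(s,W(q,l)))+.5)*3 for l in P])
    cv2.polylines(g,[pts.astype(int)],True,(255,0,255),1)
    b=np.array([(np.array(proj(s,W(q,l)))+.5)*3 for l in L[[0,1,3,2]]]);cv2.polylines(g,[b.astype(int)],True,(0,255,255),1)
cv2.imwrite('pics/s1.png',g[560:1060,400:1200,::-1])
```

```text
blue [ 0.6655  0.2408 -0.1147] 0.77
green [0.6494 0.064  0.0381] 0.33
yellow [ 0.6313 -0.0681  0.1258] 0.66
red [ 0.6547 -0.2234 -0.1333] 0.91
```

View pics/s1.png

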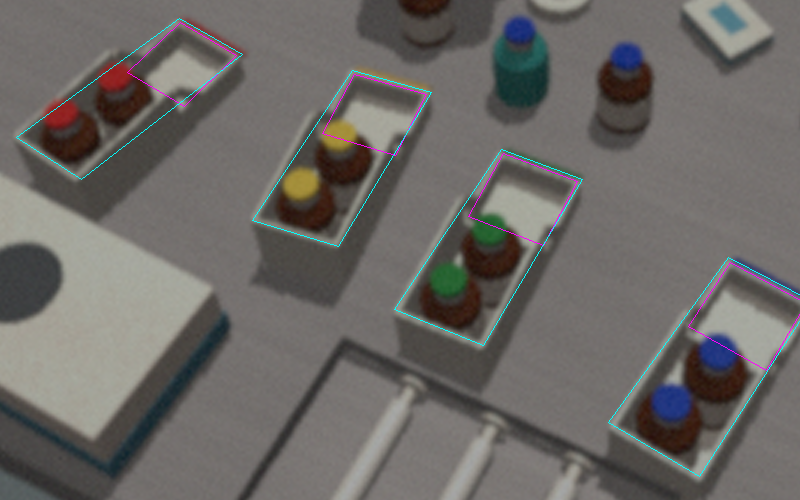

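Crop confirms the choice: the four brown vials with coloured caps; pocket models overlay well in both cameras. Start with yellow.

```bash
python3 -m pendant '[{"rz":6.5,"hand":0.064},{"rz":6.5,"hand":0.064},{"rz":6.5,"hand":0.064},{"rz":6.4,"hand":0.064},{"hand":0.064}]' 40; python3 -c "
from rig import manip
s=manip.get_state();print(s['clock'],s['position'],s['ee_rot'],s['qpos'])"
```

```text
0.15 [ 0.25139154 -0.51668268  0.23063637] [-7.08387364e-04  9.74481210e-01  2.24467957e-01 -7.66778972e-05] [-1.23904137e+00  2.76448203e-01  1.50584968e+00 -3.59202917e-06
  1.36071981e+00 -1.21038457e-01]invalid input
```

```bash
python3 -m pendant '[{"dx":0,"dy":0,"dz":0,"rx":0,"ry":0,"rz":6.5,"hand":0.064},{"dx":0,"dy":0,"dz":0,"rx":0,"ry":0,"rz":6.5,"hand":0.064},{"dx":0,"dy":0,"dz":0,"rx":0,"ry":0,"rz":6.5,"hand":0.064},{"dx":0,"dy":0,"dz":0,"rx":0,"ry":0,"rz":6.4,"hand":0.064},{"dx":0,"dy":0,"dz":0,"rx":0,"ry":0,"rz":0,"hand":0.064}]' 40; python3 -c "
from rig import manip
s=manip.get_state();print(s['clock'],s['position'],s['ee_rot'],s['qpos'])"
```

```text
clock: 0.57
position: [0.2515, -0.5169, 0.231]
ee_rot: [-0.0, 1.0, -0.0, -0.0]
contact_force: [-0.4, -0.6, -0.3]
width: 0.0636
gripper_force: 0.0
0.5667 [ 0.25148235 -0.51686408  0.23095226] [-3.22934820e-04  9.99999825e-01 -4.82441570e-04 -1.17928483e-04] [-1.23898884e+00  2.76178005e-01  1.50544397e+00 -1.25427972e-05
  1.36065816e+00  3.32774989e-01]
```

```bash
python3 -m pendant '[{"dx":0.0143,"dy":-0.0326,"dz":0.013,"rx":0,"ry":0,"rz":0,"hand":0.064},{"dx":0.0143,"dy":-0.0326,"dz":0.013,"rx":0,"ry":0,"rz":0,"hand":0.064},{"dx":0.0143,"dy":-0.0326,"dz":0.013,"rx":0,"ry":0,"rz":0,"hand":0.064},{"dx":0.0143,"dy":-0.0326,"dz":0.013,"rx":0,"ry":0,"rz":0,"hand":0.064},{"dx":0.0143,"dy":-0.0326,"dz":0.013,"rx":0,"ry":0,"rz":0,"hand":0.064},{"dx":0.0143,"dy":-0.0326,"dz":0.013,"rx":0,"ry":0,"rz":0,"hand":0.064},{"dx":0.0143,"dy":-0.0326,"dz":0.013,"rx":0,"ry":0,"rz":0,"hand":0.064},{"dx":0.0143,"dy":-0.0326,"dz":0.013,"rx":0,"ry":0,"rz":0,"hand":0.064},{"dx":0,"dy":0,"dz":0,"rx":0,"ry":0,"rz":0,"hand":0.064},{"dx":0,"dy":0,"dz":0,"rx":0,"ry":0,"rz":0,"hand":0.064}]'
cat > w.py <<'E'
import sys;from h import *;from rig import manip
s=manip.get_state();i=manip.get_image('wrist');pickle.dump((s,i),open(sys.argv[1]+'.pkl','wb'))
cv2.imwrite(f'pics/{sys.argv[1]}.png',i['frame'][:,:,::-1]);print(s['clock'],s['position'],s['width'])
E
python3 w.py w1
```

```text
clock: 1.4
position: [0.3657, -0.2541, 0.1266]
ee_rot: [-0.001, 1.0, 0.004, -0.001]
contact_force: [0.4, -0.8, 0.0]
width: 0.064
gripper_force: 0.0
1.4 [ 0.3656519  -0.25411656  0.12663673] 0.06402931657330055
```

View pics/w1.png

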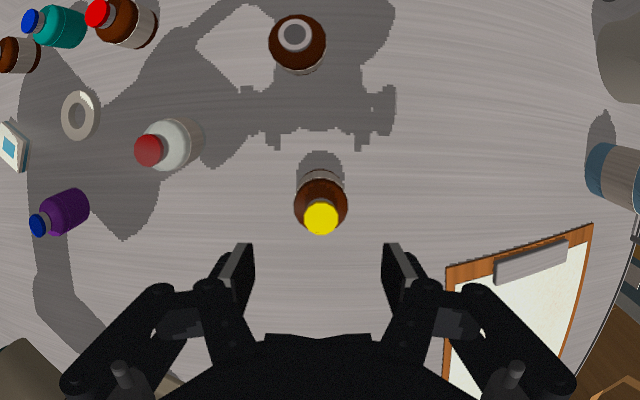

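Wrist view: the yellow cap at (321,217) is centred between the open fingers (240–395).

Run:
```python
from h import *
s,i=pickle.load(open('w1.pkl','rb'))
u,v,st=seg(i['frame'],321,217,18,35,w=30);print(u,v,st,wrist(i,s,u,v,.073))
for n,p in {'opened':(294,36),'clear':(148,151)}.items(): print(n,wrist(i,s,*p,.07))
```

```text
320.54620123203284 217.3542094455852 [ 12  13  36  35 974] [ 0.3670143  -0.25605942  0.073     ]
opened [ 0.48605087 -0.23832382  0.07      ]
clear [ 0.41378745 -0.13244466  0.07      ]
```

```bash
python3 -m pendant '[{"dx":0.0013,"dy":0.002,"dz":0.02,"rx":0,"ry":0,"rz":0,"hand":0.064},{"dx":0,"dy":0,"dz":0.03,"rx":0,"ry":0,"rz":0,"hand":0.064},{"dx":0,"dy":0,"dz":0.03,"rx":0,"ry":0,"rz":0,"hand":0.064},{"dx":0,"dy":0,"dz":0.0216,"rx":0,"ry":0,"rz":0,"hand":0.064},{"dx":0,"dy":0,"dz":0,"rx":0,"ry":0,"rz":0,"hand":0.064},{"dx":0,"dy":0,"dz":0,"rx":0,"ry":0,"rz":0,"hand":0.038},{"dx":0,"dy":0,"dz":0,"rx":0,"ry":0,"rz":0,"hand":0.036},{"dx":0,"dy":0,"dz":0,"rx":0,"ry":0,"rz":0,"hand":0.036},{"dx":0,"dy":0,"dz":0,"rx":0,"ry":0,"rz":0,"hand":0.036},{"dx":0,"dy":0,"dz":0,"rx":0,"ry":0,"rz":0,"hand":0.036},{"dx":0,"dy":0,"dz":0,"rx":0,"ry":0,"rz":0,"hand":0.036}]' 40
```

```text
clock: 2.37
position: [0.368, -0.2594, 0.027]
ee_rot: [0.001, 1.0, 0.001, 0.001]
contact_force: [-0.3, -1.1, 7.1]
width: 0.041
gripper_force: 41.0
```

```bash
python3 -m pendant '[{"dx":0,"dy":0,"dz":-0.01,"rx":0,"ry":0,"rz":0,"hand":0.036},{"dx":0,"dy":0,"dz":-0.03,"rx":0,"ry":0,"rz":0,"hand":0.036},{"dx":0,"dy":0,"dz":-0.03,"rx":0,"ry":0,"rz":0,"hand":0.036},{"dx":0,"dy":0,"dz":-0.03,"rx":0,"ry":0,"rz":0,"hand":0.036},{"dx":0,"dy":0,"dz":0,"rx":0,"ry":0,"rz":0,"hand":0.036},{"dx":0,"dy":0,"dz":0,"rx":0,"ry":0,"rz":0,"hand":0.036},{"dx":0,"dy":0,"dz":0,"rx":0,"ry":0,"rz":0,"hand":0.036}]'; python3 w.py w2
```

```text
clock: 2.95
position: [0.3664, -0.2575, 0.1252]
ee_rot: [-0.0, 1.0, 0.0, -0.0]
contact_force: [-0.7, 0.8, -1.1]
width: 0.0409
gripper_force: 40.9
2.95 [ 0.36643375 -0.25746749  0.12516809] 0.040867105527332546
```

View pics/w2.png

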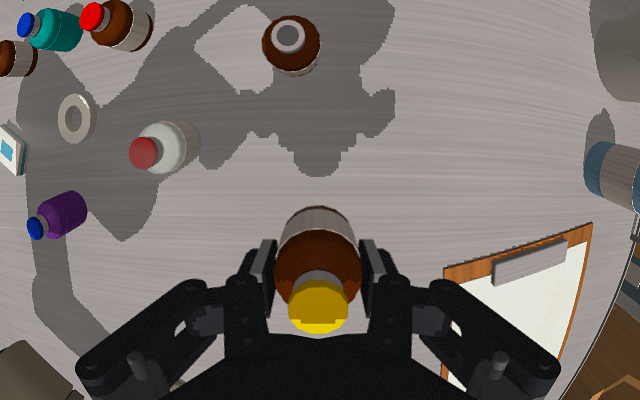

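```bash
python3 -m pendant '[{"dx":0.0295,"dy":-0.021,"dz":0,"rx":0,"ry":0,"rz":0,"hand":0.036},{"dx":0.0295,"dy":-0.021,"dz":0,"rx":0,"ry":0,"rz":0,"hand":0.036},{"dx":0.0295,"dy":-0.021,"dz":0,"rx":0,"ry":0,"rz":0,"hand":0.036},{"dx":0.0295,"dy":-0.021,"dz":0,"rx":0,"ry":0,"rz":0,"hand":0.036},{"dx":0.0295,"dy":-0.021,"dz":0,"rx":0,"ry":0,"rz":0,"hand":0.036},{"dx":0.0295,"dy":-0.021,"dz":0,"rx":0,"ry":0,"rz":0,"hand":0.036},{"dx":0.0295,"dy":-0.021,"dz":0,"rx":0,"ry":0,"rz":0,"hand":0.036},{"dx":0.0295,"dy":-0.021,"dz":0,"rx":0,"ry":0,"rz":0,"hand":0.036},{"dx":0.0295,"dy":-0.021,"dz":0,"rx":0,"ry":0,"rz":0,"hand":0.036},{"dx":0,"dy":0,"dz":0,"rx":0,"ry":0,"rz":0,"hand":0.036},{"dx":0,"dy":0,"dz":0,"rx":0,"ry":0,"rz":0,"hand":0.036},{"dx":0,"dy":0,"dz":0,"rx":0,"ry":0,"rz":0,"hand":0.036}]'; python3 w.py w3
```

```text
clock: 4.0
position: [0.6308, -0.0687, 0.1234]
ee_rot: [-0.0, 1.0, 0.001, -0.003]
contact_force: [-0.3, 0.2, -1.7]
width: 0.0405
gripper_force: 41.0
4.0 [ 0.63078788 -0.06870249  0.12335537] 0.04047275464397393
```

View pics/w3.png

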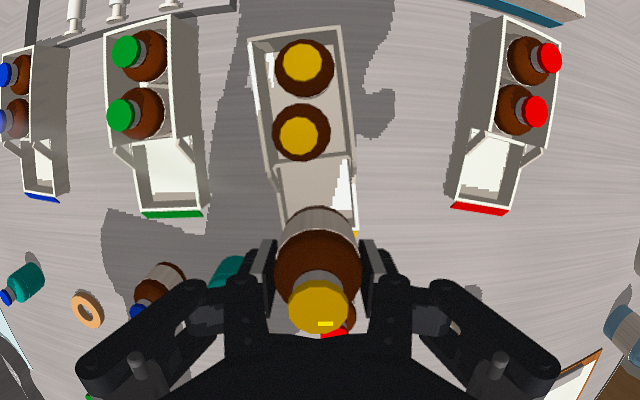

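Run:
```python
from h import *
from scipy.optimize import least_squares
s,i=pickle.load(open('w3.pkl','rb'))
K={'green':[(105,33),(171,16),(141,213),(206,207)],'yellow':[(248,40),(342,26),None,(358,233)],'red':[(501,15),(561,40),(450,203),(510,210)]}
L=np.array([[.127,.032,.055],[.127,-.032,.055],[-.032,.032,.026],[-.032,-.032,.026]])
for n,k in K.items():
    A=[(l,wrist(i,s,*p,l[2])) for l,p in zip(L,k) if p]
    f=lambda q:np.ravel([np.array([q[0]+np.cos(q[2])*l[0]-np.sin(q[2])*l[1],q[1]+np.sin(q[2])*l[0]+np.cos(q[2])*l[1]])-p[:2] for l,p in A])
    r=least_squares(f,[.65,0,0]);print(n,r.x.round(4),(f(r.x)*1000).round(1))
# rear yellow caps centres (z=.076) for bin axis
for p,h in (((303,61),0),((299,132),0)):
    u,v,_=seg(i['frame'],*p,18,35,w=30);print('ycap',wrist(i,s,u,v,.076))
```

```text
green [0.652  0.0617 0.0557] [-0.2  0.9  2.2 -0.7  0.5 -2.1 -2.5  1.9]
yellow [ 0.6304 -0.0675  0.1139] [ 0.4  0.2 -0.9 -0.1  0.4 -0.1]
red [ 0.657  -0.2215 -0.1434] [ 0.8 -0.3 -2.1  1.7  1.7 -2.4 -0.4  1. ]
ycap [ 0.73208166 -0.05920571  0.076     ]
ycap [ 0.68709952 -0.0568647   0.076     ]
```

```bash
python3 -m pendant '[{"dx":0.0005,"dy":-0.0005,"dz":0.02,"rx":0,"ry":0,"rz":0,"hand":0.036},{"dx":0,"dy":0,"dz":0.025,"rx":0,"ry":0,"rz":0,"hand":0.036},{"dx":0,"dy":0,"dz":0.022,"rx":0,"ry":0,"rz":0,"hand":0.036},{"dx":0,"dy":0,"dz":0.012,"rx":0,"ry":0,"rz":0,"hand":0.036},{"dx":0,"dy":0,"dz":0.005,"rx":0,"ry":0,"rz":0,"hand":0.036},{"dx":0,"dy":0,"dz":0.002,"rx":0,"ry":0,"rz":0,"hand":0.036},{"dx":0,"dy":0,"dz":0,"rx":0,"ry":0,"rz":0,"hand":0.036},{"dx":0,"dy":0,"dz":0,"rx":0,"ry":0,"rz":0,"hand":0.036},{"dx":0,"dy":0,"dz":0,"rx":0,"ry":0,"rz":0,"hand":0.036}]'
```

```text
clock: 4.8
position: [0.6337, -0.0689, 0.041]
ee_rot: [0.0, 1.0, 0.0, 0.001]
contact_force: [0.1, 0.5, -0.6]
width: 0.0405
gripper_force: 41.0
```

```bash
python3 -m pendant '[{"dx":0,"dy":0,"dz":0.004,"rx":0,"ry":0,"rz":0,"hand":0.036},{"dx":0,"dy":0,"dz":0.003,"rx":0,"ry":0,"rz":0,"hand":0.036},{"dx":0,"dy":0,"dz":0.002,"rx":0,"ry":0,"rz":0,"hand":0.036},{"dx":0,"dy":0,"dz":0.001,"rx":0,"ry":0,"rz":0,"hand":0.036},{"dx":0,"dy":0,"dz":0,"rx":0,"ry":0,"rz":0,"hand":0.036},{"dx":0,"dy":0,"dz":0,"rx":0,"ry":0,"rz":0,"hand":0.036}]'; python3 -m pendant '[{"dx":0,"dy":0,"dz":0.001,"rx":0,"ry":0,"rz":0,"hand":0.036},{"dx":0,"dy":0,"dz":0,"rx":0,"ry":0,"rz":0,"hand":0.036}]'
```

```text
clock: 5.3
position: [0.6328, -0.0684, 0.0301]
ee_rot: [0.0, 1.0, 0.0, -0.0]
contact_force: [-1.0, 1.1, 3.3]
width: 0.0407
gripper_force: 41.4
clock: 5.47
position: [0.6328, -0.0684, 0.03]
ee_rot: [0.0, 1.0, 0.0, 0.0]
contact_force: [-3.7, 1.1, 9.4]
width: 0.0409
gripper_force: 42.0
```

```bash
python3 -m pendant '[{"dx":0,"dy":0,"dz":0,"rx":0,"ry":0,"rz":0,"hand":0.046},{"dx":0,"dy":0,"dz":0,"rx":0,"ry":0,"rz":0,"hand":0.055},{"dx":0,"dy":0,"dz":0,"rx":0,"ry":0,"rz":0,"hand":0.064},{"dx":0,"dy":0,"dz":0,"rx":0,"ry":0,"rz":0,"hand":0.064},{"dx":0,"dy":0,"dz":0,"rx":0,"ry":0,"rz":0,"hand":0.064},{"dx":0,"dy":0,"dz":-0.01,"rx":0,"ry":0,"rz":0,"hand":0.064},{"dx":0,"dy":0,"dz":-0.03,"rx":0,"ry":0,"rz":0,"hand":0.064},{"dx":0,"dy":0,"dz":-0.03,"rx":0,"ry":0,"rz":0,"hand":0.064},{"dx":0,"dy":0,"dz":-0.03,"rx":0,"ry":0,"rz":0,"hand":0.064},{"dx":0,"dy":0,"dz":0,"rx":0,"ry":0,"rz":0,"hand":0.064},{"dx":0,"dy":0,"dz":0,"rx":0,"ry":0,"rz":0,"hand":0.064}]'; python3 w.py w4
```

```text
clock: 6.38
position: [0.6345, -0.0689, 0.1317]
ee_rot: [0.001, 1.0, 0.0, 0.003]
contact_force: [0.3, 0.1, -0.6]
width: 0.064
gripper_force: 0.0
6.3833 [ 0.63454002 -0.06885608  0.13174851] 0.06396566191652034
```

View pics/w4.png

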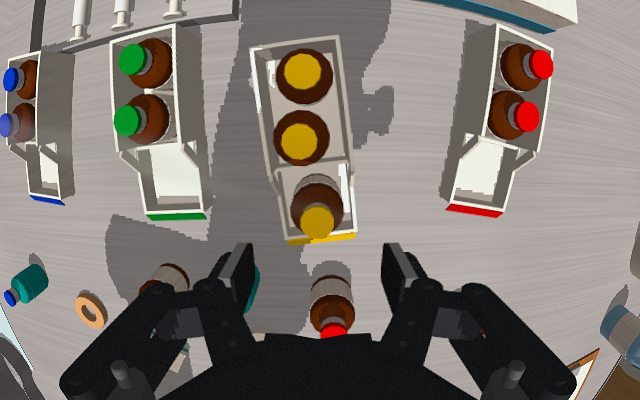

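Yellow stands in its pocket (cap at (317,222)). Now red.

```bash
python3 -m pendant '[{"dx":-0.0264,"dy":0.0036,"dz":0,"rx":0,"ry":0,"rz":0,"hand":0.064},{"dx":-0.0264,"dy":0.0036,"dz":0,"rx":0,"ry":0,"rz":0,"hand":0.064},{"dx":-0.0264,"dy":0.0036,"dz":0,"rx":0,"ry":0,"rz":0,"hand":0.064},{"dx":-0.0264,"dy":0.0036,"dz":0,"rx":0,"ry":0,"rz":0,"hand":0.064},{"dx":0,"dy":0,"dz":0,"rx":0,"ry":0,"rz":0,"hand":0.064},{"dx":0,"dy":0,"dz":0,"rx":0,"ry":0,"rz":0,"hand":0.064},{"dx":0,"dy":0,"dz":0,"rx":0,"ry":0,"rz":0,"hand":0.064}]'; python3 w.py w5
python3 - <<'E'
from h import *
s,i=pickle.load(open('w5.pkl','rb'))
u,v,st=seg(i['frame'],320,217,170,6,w=40);print(u,v,st,wrist(i,s,u,v,.073))
E
```

```text
clock: 7.02
position: [0.5276, -0.083, 0.1282]
ee_rot: [-0.0, 1.0, 0.0, -0.0]
contact_force: [-0.5, 0.0, -0.1]
width: 0.0641
gripper_force: 0.0
7.0167 [ 0.52763079 -0.08300597  0.12815625] 0.06413260257341459
316.74291710388246 217.39454354669465 [ 19  24  36  34 953] [ 0.52847602 -0.08245731  0.073     ]
```

```bash
python3 -m pendant '[{"dx":0.0005,"dy":0,"dz":0.02,"rx":0,"ry":0,"rz":0,"hand":0.064},{"dx":0,"dy":0,"dz":0.03,"rx":0,"ry":0,"rz":0,"hand":0.064},{"dx":0,"dy":0,"dz":0.03,"rx":0,"ry":0,"rz":0,"hand":0.064},{"dx":0,"dy":0,"dz":0.0218,"rx":0,"ry":0,"rz":0,"hand":0.064},{"dx":0,"dy":0,"dz":0,"rx":0,"ry":0,"rz":0,"hand":0.064},{"dx":0,"dy":0,"dz":0,"rx":0,"ry":0,"rz":0,"hand":0.038},{"dx":0,"dy":0,"dz":0,"rx":0,"ry":0,"rz":0,"hand":0.036},{"dx":0,"dy":0,"dz":0,"rx":0,"ry":0,"rz":0,"hand":0.036},{"dx":0,"dy":0,"dz":0,"rx":0,"ry":0,"rz":0,"hand":0.036},{"dx":0,"dy":0,"dz":0,"rx":0,"ry":0,"rz":0,"hand":0.036},{"dx":0,"dy":0,"dz":0,"rx":0,"ry":0,"rz":0,"hand":0.036}]' 40
python3 -m pendant '[{"dx":0,"dy":0,"dz":-0.01,"rx":0,"ry":0,"rz":0,"hand":0.036},{"dx":0,"dy":0,"dz":-0.03,"rx":0,"ry":0,"rz":0,"hand":0.036},{"dx":0,"dy":0,"dz":-0.03,"rx":0,"ry":0,"rz":0,"hand":0.036},{"dx":0,"dy":0,"dz":-0.03,"rx":0,"ry":0,"rz":0,"hand":0.036},{"dx":0,"dy":0,"dz":0,"rx":0,"ry":0,"rz":0,"hand":0.036},{"dx":0,"dy":0,"dz":0,"rx":0,"ry":0,"rz":0,"hand":0.036},{"dx":0,"dy":0,"dz":0,"rx":0,"ry":0,"rz":0,"hand":0.036}]'
```

```text
clock: 7.98
position: [0.5284, -0.0832, 0.0278]
ee_rot: [0.0, 1.0, 0.0, 0.001]
contact_force: [0.5, -0.7, 2.0]
width: 0.0405
gripper_force: 40.7
clock: 8.57
position: [0.5272, -0.0828, 0.127]
ee_rot: [-0.0, 1.0, 0.0, -0.0]
contact_force: [-0.3, 0.0, -1.7]
width: 0.0405
gripper_force: 40.8
```

```bash
python3 -m pendant '[{"dx":0.0213,"dy":0.0233,"dz":0,"rx":0,"ry":0,"rz":0,"hand":0.036},{"dx":0.0213,"dy":0.0233,"dz":0,"rx":0,"ry":0,"rz":0,"hand":0.036},{"dx":0.0213,"dy":0.0233,"dz":0,"rx":0,"ry":0,"rz":0,"hand":0.036},{"dx":0.0213,"dy":0.0233,"dz":0,"rx":0,"ry":0,"rz":0,"hand":0.036},{"dx":0.0213,"dy":0.0233,"dz":0,"rx":0,"ry":0,"rz":0,"hand":0.036},{"dx":0.0213,"dy":0.0233,"dz":0,"rx":0,"ry":0,"rz":0,"hand":0.036},{"dx":0,"dy":0,"dz":0,"rx":0,"ry":0,"rz":0,"hand":0.036},{"dx":0,"dy":0,"dz":0,"rx":0,"ry":0,"rz":0,"hand":0.036},{"dx":0,"dy":0,"dz":0,"rx":0,"ry":0,"rz":0,"hand":0.036}]'; python3 w.py w6
```

```text
clock: 9.32
position: [0.6541, -0.2218, 0.1247]
ee_rot: [-0.001, 1.0, 0.0, -0.002]
contact_force: [-1.3, 0.4, -1.0]
width: 0.0407
gripper_force: 40.9
9.3167 [ 0.65406451 -0.22179632  0.12466827] 0.04069359454665576
```

View pics/w6.png

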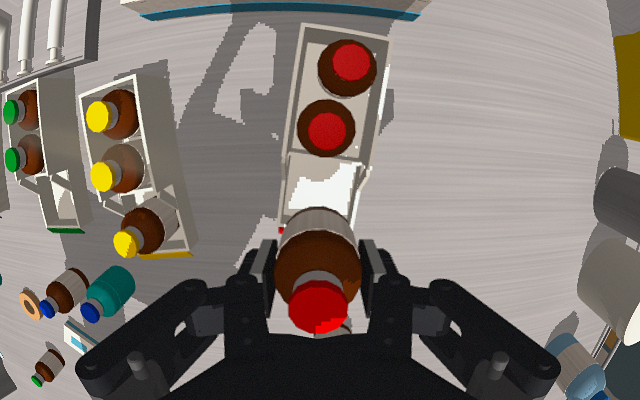

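```bash
cat > bin.py <<'E'
from h import *
from scipy.optimize import least_squares
L=np.array([[.127,.032,.055],[.127,-.032,.055],[-.032,.032,.026],[-.032,-.032,.026]])
def fit(pk,k):
    s,i=pickle.load(open(pk,'rb'))
    A=[(l,wrist(i,s,*p,l[2])) for l,p in zip(L,k) if p]
    f=lambda q:np.ravel([np.array([q[0]+np.cos(q[2])*l[0]-np.sin(q[2])*l[1],q[1]+np.sin(q[2])*l[0]+np.cos(q[2])*l[1]])-p[:2] for l,p in A])
    r=least_squares(f,[.65,0,0]);print(r.x.round(4),(f(r.x)*1000).round(1))
E
python3 -c "
from bin import *
fit('w6.pkl',[(301,23),(391,36),(278,227),None])"
```

```text
[ 0.6573 -0.2243 -0.1315] [ 0.6  1.2 -0.4 -1.1 -0.2 -0.1]
```

```bash
python3 -m pendant '[{"dx":0,"dy":0,"dz":0.02,"rx":0,"ry":0,"rz":0,"hand":0.036},{"dx":0,"dy":0,"dz":0.025,"rx":0,"ry":0,"rz":0,"hand":0.036},{"dx":0,"dy":0,"dz":0.022,"rx":0,"ry":0,"rz":0,"hand":0.036},{"dx":0,"dy":0,"dz":0.012,"rx":0,"ry":0,"rz":0,"hand":0.036},{"dx":0,"dy":0,"dz":0.008,"rx":0,"ry":0,"rz":0,"hand":0.036},{"dx":0,"dy":0,"dz":0.003,"rx":0,"ry":0,"rz":0,"hand":0.036},{"dx":0,"dy":0,"dz":0,"rx":0,"ry":0,"rz":0,"hand":0.036},{"dx":0,"dy":0,"dz":0,"rx":0,"ry":0,"rz":0,"hand":0.036}]'; python3 -m pendant '[{"dx":0,"dy":0,"dz":0.003,"rx":0,"ry":0,"rz":0,"hand":0.036},{"dx":0,"dy":0,"dz":0.002,"rx":0,"ry":0,"rz":0,"hand":0.036},{"dx":0,"dy":0,"dz":0.001,"rx":0,"ry":0,"rz":0,"hand":0.036},{"dx":0,"dy":0,"dz":0.001,"rx":0,"ry":0,"rz":0,"hand":0.036},{"dx":0,"dy":0,"dz":0,"rx":0,"ry":0,"rz":0,"hand":0.036}]'
```

```text
clock: 10.03
position: [0.6564, -0.2228, 0.038]
ee_rot: [0.0, 1.0, 0.0, 0.001]
contact_force: [-0.3, 0.0, -1.4]
width: 0.0405
gripper_force: 41.0
clock: 10.45
position: [0.6559, -0.2228, 0.0308]
ee_rot: [0.0, 1.0, 0.0, 0.0]
contact_force: [-1.7, 0.6, 3.1]
width: 0.0409
gripper_force: 41.4
```

```bash
python3 -m pendant '[{"dx":0,"dy":0,"dz":0,"rx":0,"ry":0,"rz":0,"hand":0.046},{"dx":0,"dy":0,"dz":0,"rx":0,"ry":0,"rz":0,"hand":0.055},{"dx":0,"dy":0,"dz":0,"rx":0,"ry":0,"rz":0,"hand":0.064},{"dx":0,"dy":0,"dz":0,"rx":0,"ry":0,"rz":0,"hand":0.064},{"dx":0,"dy":0,"dz":0,"rx":0,"ry":0,"rz":0,"hand":0.064},{"dx":0,"dy":0,"dz":-0.01,"rx":0,"ry":0,"rz":0,"hand":0.064},{"dx":0,"dy":0,"dz":-0.03,"rx":0,"ry":0,"rz":0,"hand":0.064},{"dx":0,"dy":0,"dz":-0.03,"rx":0,"ry":0,"rz":0,"hand":0.064},{"dx":0,"dy":0,"dz":-0.03,"rx":0,"ry":0,"rz":0,"hand":0.064},{"dx":0,"dy":0,"dz":0,"rx":0,"ry":0,"rz":0,"hand":0.064}]'; python3 -m pendant '[{"dx":-0.012,"dy":-0.0314,"dz":0,"rx":0,"ry":0,"rz":0,"hand":0.064},{"dx":-0.012,"dy":-0.0314,"dz":0,"rx":0,"ry":0,"rz":0,"hand":0.064},{"dx":-0.012,"dy":-0.0314,"dz":0,"rx":0,"ry":0,"rz":0,"hand":0.064},{"dx":-0.012,"dy":-0.0314,"dz":0,"rx":0,"ry":0,"rz":0,"hand":0.064},{"dx":-0.012,"dy":-0.0314,"dz":0,"rx":0,"ry":0,"rz":0,"hand":0.064},{"dx":-0.012,"dy":-0.0314,"dz":0,"rx":0,"ry":0,"rz":0,"hand":0.064},{"dx":-0.012,"dy":-0.0314,"dz":0,"rx":0,"ry":0,"rz":0,"hand":0.064},{"dx":-0.012,"dy":-0.0314,"dz":0,"rx":0,"ry":0,"rz":0,"hand":0.064},{"dx":-0.012,"dy":-0.0314,"dz":0,"rx":0,"ry":0,"rz":0,"hand":0.064},{"dx":-0.012,"dy":-0.0314,"dz":0,"rx":0,"ry":0,"rz":0,"hand":0.064},{"dx":0,"dy":0,"dz":0,"rx":0,"ry":0,"rz":0,"hand":0.064},{"dx":0,"dy":0,"dz":0,"rx":0,"ry":0,"rz":0,"hand":0.064}]'
python3 -m pendant '[{"dx":0,"dy":0,"dz":0,"rx":0,"ry":0,"rz":0,"hand":0.064},{"dx":0,"dy":0,"dz":0,"rx":0,"ry":0,"rz":0,"hand":0.064}]'; python3 w.py w7
python3 - <<'E'
from h import *
s,i=pickle.load(open('w7.pkl','rb'))
u,v,st=seg(i['frame'],320,217,108,128,w=40);print(u,v,st,wrist(i,s,u,v,.073))
E
```

```text
clock: 11.28
position: [0.6597, -0.2244, 0.1381]
ee_rot: [0.003, 1.0, 0.0, 0.006]
contact_force: [1.3, -0.1, 1.2]
width: 0.0643
gripper_force: 0.0
clock: 12.28
position: [0.5349, 0.0927, 0.1304]
ee_rot: [0.0, 1.0, 0.002, 0.0]
contact_force: [0.7, -0.1, -0.1]
width: 0.064
gripper_force: 0.0
clock: 12.45
position: [0.5362, 0.0903, 0.1301]
ee_rot: [0.0, 1.0, -0.0, 0.0]
contact_force: [0.2, -0.2, -0.7]
width: 0.0638
gripper_force: 0.0
12.45 [0.53618854 0.09034117 0.1301367 ] 0.06375313684871775
315.72309417040356 218.19955156950672 [ 19  25  34  33 892] [0.53578744 0.09155132 0.073     ]
```

View pics/w7.png

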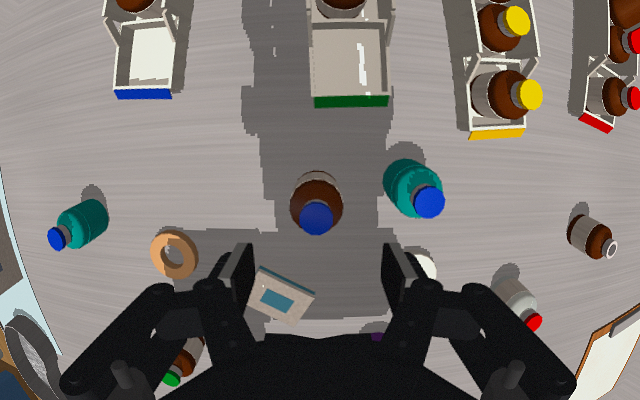

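```bash
python3 -m pendant '[{"dx":0,"dy":-0.0008,"dz":0.02,"rx":0,"ry":0,"rz":0,"hand":0.064},{"dx":0,"dy":0,"dz":0.03,"rx":0,"ry":0,"rz":0,"hand":0.064},{"dx":0,"dy":0,"dz":0.03,"rx":0,"ry":0,"rz":0,"hand":0.064},{"dx":0,"dy":0,"dz":0.023,"rx":0,"ry":0,"rz":0,"hand":0.064},{"dx":0,"dy":0,"dz":0,"rx":0,"ry":0,"rz":0,"hand":0.064},{"dx":0,"dy":0,"dz":0,"rx":0,"ry":0,"rz":0,"hand":0.038},{"dx":0,"dy":0,"dz":0,"rx":0,"ry":0,"rz":0,"hand":0.036},{"dx":0,"dy":0,"dz":0,"rx":0,"ry":0,"rz":0,"hand":0.036},{"dx":0,"dy":0,"dz":0,"rx":0,"ry":0,"rz":0,"hand":0.036},{"dx":0,"dy":0,"dz":0,"rx":0,"ry":0,"rz":0,"hand":0.036},{"dx":0,"dy":0,"dz":0,"rx":0,"ry":0,"rz":0,"hand":0.036}]' 40
python3 -m pendant '[{"dx":0,"dy":0,"dz":-0.01,"rx":0,"ry":0,"rz":0,"hand":0.036},{"dx":0,"dy":0,"dz":-0.03,"rx":0,"ry":0,"rz":0,"hand":0.036},{"dx":0,"dy":0,"dz":-0.03,"rx":0,"ry":0,"rz":0,"hand":0.036},{"dx":0,"dy":0,"dz":-0.03,"rx":0,"ry":0,"rz":0,"hand":0.036},{"dx":0,"dy":0,"dz":0,"rx":0,"ry":0,"rz":0,"hand":0.036},{"dx":0,"dy":0,"dz":0,"rx":0,"ry":0,"rz":0,"hand":0.036},{"dx":0,"dy":0,"dz":0,"rx":0,"ry":0,"rz":0,"hand":0.036}]'
python3 -c "
from bin import *
s,i=pickle.load(open('w7.pkl','rb'))
# pocket front lip/rim ends (z=.026) in w7: blue, green
for n,a,b in(('blue',(116,90),(171,89)),('green',(312,98),(390,96))):
    A=wrist(i,s,*a,.026);B=wrist(i,s,*b,.026);print(n,A,B,np.hypot(*(A-B)[:2]))
"
```

```text
clock: 13.42
position: [0.5364, 0.092, 0.0281]
ee_rot: [0.0, 1.0, 0.0, 0.001]
contact_force: [1.3, -0.8, 2.6]
width: 0.0401
gripper_force: 40.8
clock: 14.0
position: [0.5348, 0.0921, 0.1268]
ee_rot: [0.0, 1.0, 0.0, -0.0]
contact_force: [-0.4, 0.6, -1.8]
width: 0.0402
gripper_force: 40.8
blue [0.63846288 0.27293885 0.026     ] [0.63197758 0.21354628 0.026     ] 0.05974559607266519
green [0.61787762 0.09464047 0.026     ] [0.62096345 0.03270197 0.026     ] 0.062015328096474975
```

```bash
python3 -m pendant '[{"dx":0.0218,"dy":-0.0247,"dz":0,"rx":0,"ry":0,"rz":0,"hand":0.036},{"dx":0.0218,"dy":-0.0247,"dz":0,"rx":0,"ry":0,"rz":0,"hand":0.036},{"dx":0.0218,"dy":-0.0247,"dz":0,"rx":0,"ry":0,"rz":0,"hand":0.036},{"dx":0.0218,"dy":-0.0247,"dz":0,"rx":0,"ry":0,"rz":0,"hand":0.036},{"dx":0.0218,"dy":-0.0247,"dz":0,"rx":0,"ry":0,"rz":0,"hand":0.036},{"dx":0.0218,"dy":-0.0247,"dz":0,"rx":0,"ry":0,"rz":0,"hand":0.036},{"dx":0,"dy":0,"dz":0,"rx":0,"ry":0,"rz":0,"hand":0.036},{"dx":0,"dy":0,"dz":0,"rx":0,"ry":0,"rz":0,"hand":0.036},{"dx":0,"dy":0,"dz":0,"rx":0,"ry":0,"rz":0,"hand":0.036},{"dx":0,"dy":0,"dz":0,"rx":0,"ry":0,"rz":0,"hand":0.036}]'; python3 w.py w8
```

```text
clock: 14.83
position: [0.6646, 0.2392, 0.1256]
ee_rot: [0.001, 1.0, 0.0, -0.002]
contact_force: [-0.6, 0.4, -2.0]
width: 0.0407
gripper_force: 40.9
14.8333 [0.66464739 0.23924492 0.12562213] 0.04066392666024783
```

View pics/w8.png

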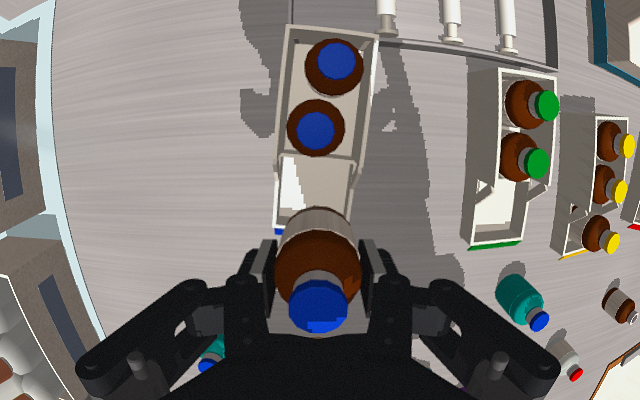

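The held blue vial is centred over its pocket (rear caps at (337,60), (315,130)); lowering.

```bash
python3 -c "
from bin import *
fit('w8.pkl',[(286,25),(378,37),(272,231),None])"; python3 -m pendant '[{"dx":0,"dy":0,"dz":0.02,"rx":0,"ry":0,"rz":0,"hand":0.036},{"dx":0,"dy":0,"dz":0.025,"rx":0,"ry":0,"rz":0,"hand":0.036},{"dx":0,"dy":0,"dz":0.022,"rx":0,"ry":0,"rz":0,"hand":0.036},{"dx":0,"dy":0,"dz":0.012,"rx":0,"ry":0,"rz":0,"hand":0.036},{"dx":0,"dy":0,"dz":0.008,"rx":0,"ry":0,"rz":0,"hand":0.036},{"dx":0,"dy":0,"dz":0.003,"rx":0,"ry":0,"rz":0,"hand":0.036},{"dx":0,"dy":0,"dz":0,"rx":0,"ry":0,"rz":0,"hand":0.036},{"dx":0,"dy":0,"dz":0,"rx":0,"ry":0,"rz":0,"hand":0.036}]'; python3 -m pendant '[{"dx":0,"dy":0,"dz":0.003,"rx":0,"ry":0,"rz":0,"hand":0.036},{"dx":0,"dy":0,"dz":0.002,"rx":0,"ry":0,"rz":0,"hand":0.036},{"dx":0,"dy":0,"dz":0.001,"rx":0,"ry":0,"rz":0,"hand":0.036},{"dx":0,"dy":0,"dz":0.001,"rx":0,"ry":0,"rz":0,"hand":0.036},{"dx":0,"dy":0,"dz":0,"rx":0,"ry":0,"rz":0,"hand":0.036}]'
```

```text
[ 0.666   0.2426 -0.1044] [-1.   0.6  0.1 -0.5  0.9 -0. ]
clock: 15.55
position: [0.667, 0.2404, 0.038]
ee_rot: [-0.0, 1.0, 0.0, 0.001]
contact_force: [0.3, -0.3, -0.5]
width: 0.0408
gripper_force: 41.0
clock: 15.97
position: [0.6664, 0.2404, 0.0311]
ee_rot: [-0.0, 1.0, 0.0, 0.0]
contact_force: [-1.9, -1.2, 4.7]
width: 0.0405
gripper_force: 41.5
```

```bash
python3 -m pendant '[{"dx":0,"dy":0,"dz":0,"rx":0,"ry":0,"rz":0,"hand":0.046},{"dx":0,"dy":0,"dz":0,"rx":0,"ry":0,"rz":0,"hand":0.055},{"dx":0,"dy":0,"dz":0,"rx":0,"ry":0,"rz":0,"hand":0.064},{"dx":0,"dy":0,"dz":0,"rx":0,"ry":0,"rz":0,"hand":0.064},{"dx":0,"dy":0,"dz":0,"rx":0,"ry":0,"rz":0,"hand":0.064},{"dx":0,"dy":0,"dz":-0.01,"rx":0,"ry":0,"rz":0,"hand":0.064},{"dx":0,"dy":0,"dz":-0.03,"rx":0,"ry":0,"rz":0,"hand":0.064},{"dx":0,"dy":0,"dz":-0.03,"rx":0,"ry":0,"rz":0,"hand":0.064},{"dx":0,"dy":0,"dz":-0.03,"rx":0,"ry":0,"rz":0,"hand":0.064},{"dx":0,"dy":0,"dz":0,"rx":0,"ry":0,"rz":0,"hand":0.064}]'; python3 -m pendant '[{"dx":-0.0317,"dy":-0.0009,"dz":0,"rx":0,"ry":0,"rz":0,"hand":0.064},{"dx":-0.0317,"dy":-0.0009,"dz":0,"rx":0,"ry":0,"rz":0,"hand":0.064},{"dx":-0.0317,"dy":-0.0009,"dz":0,"rx":0,"ry":0,"rz":0,"hand":0.064},{"dx":-0.0317,"dy":-0.0009,"dz":0,"rx":0,"ry":0,"rz":0,"hand":0.064},{"dx":-0.0317,"dy":-0.0009,"dz":0,"rx":0,"ry":0,"rz":0,"hand":0.064},{"dx":-0.0317,"dy":-0.0009,"dz":0,"rx":0,"ry":0,"rz":0,"hand":0.064},{"dx":-0.0317,"dy":-0.0009,"dz":0,"rx":0,"ry":0,"rz":0,"hand":0.064},{"dx":-0.0317,"dy":-0.0009,"dz":0,"rx":0,"ry":0,"rz":0,"hand":0.064},{"dx":-0.0317,"dy":-0.0009,"dz":0,"rx":0,"ry":0,"rz":0,"hand":0.064},{"dx":-0.0317,"dy":-0.0009,"dz":0,"rx":0,"ry":0,"rz":0,"hand":0.064},{"dx":0,"dy":0,"dz":0,"rx":0,"ry":0,"rz":0,"hand":0.064},{"dx":0,"dy":0,"dz":0,"rx":0,"ry":0,"rz":0,"hand":0.064}]'
python3 -m pendant '[{"dx":0,"dy":0,"dz":0,"rx":0,"ry":0,"rz":0,"hand":0.064},{"dx":0,"dy":0,"dz":0,"rx":0,"ry":0,"rz":0,"hand":0.064}]'; python3 w.py w9
python3 - <<'E'
from h import *
s,i=pickle.load(open('w9.pkl','rb'))
u,v,st=seg(i['frame'],320,217,45,80,w=40);print(u,v,st,wrist(i,s,u,v,.073))
E
```

```text
clock: 16.8
position: [0.6704, 0.2415, 0.1382]
ee_rot: [-0.002, 1.0, 0.0, 0.007]
contact_force: [1.2, 0.4, 0.7]
width: 0.0642
gripper_force: 0.0
clock: 17.8
position: [0.3477, 0.249, 0.1304]
ee_rot: [-0.0, 1.0, 0.001, 0.0]
contact_force: [0.9, -0.3, 0.4]
width: 0.0641
gripper_force: 0.0
clock: 17.97
position: [0.3508, 0.2495, 0.1304]
ee_rot: [-0.0, 1.0, 0.0, 0.001]
contact_force: [-1.2, -0.4, -0.4]
width: 0.0639
gripper_force: 0.0
17.9667 [0.35082996 0.24949731 0.13037017] 0.06392297080178376
317.86704545454546 219.5147727272727 [ 21  26  34  34 880] [0.34945232 0.24931112 0.073     ]
```

View pics/w9.png

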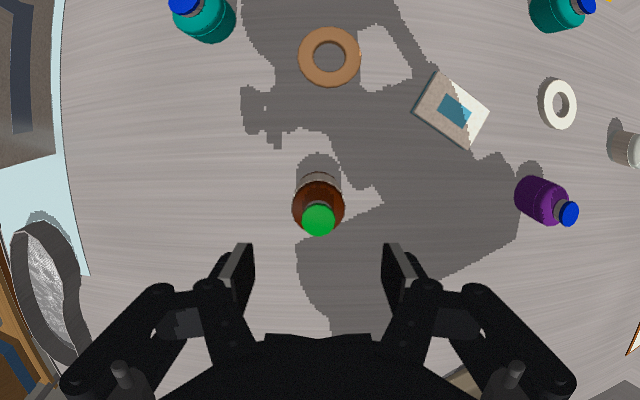

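Green cap at (318,219), centred; grasp.

```bash
python3 -m pendant '[{"dx":-0.0005,"dy":0,"dz":0.02,"rx":0,"ry":0,"rz":0,"hand":0.064},{"dx":0,"dy":0,"dz":0.03,"rx":0,"ry":0,"rz":0,"hand":0.064},{"dx":0,"dy":0,"dz":0.03,"rx":0,"ry":0,"rz":0,"hand":0.064},{"dx":0,"dy":0,"dz":0.023,"rx":0,"ry":0,"rz":0,"hand":0.064},{"dx":0,"dy":0,"dz":0,"rx":0,"ry":0,"rz":0,"hand":0.064},{"dx":0,"dy":0,"dz":0,"rx":0,"ry":0,"rz":0,"hand":0.038},{"dx":0,"dy":0,"dz":0,"rx":0,"ry":0,"rz":0,"hand":0.036},{"dx":0,"dy":0,"dz":0,"rx":0,"ry":0,"rz":0,"hand":0.036},{"dx":0,"dy":0,"dz":0,"rx":0,"ry":0,"rz":0,"hand":0.036},{"dx":0,"dy":0,"dz":0,"rx":0,"ry":0,"rz":0,"hand":0.036},{"dx":0,"dy":0,"dz":0,"rx":0,"ry":0,"rz":0,"hand":0.036}]' 40
python3 -m pendant '[{"dx":0,"dy":0,"dz":-0.01,"rx":0,"ry":0,"rz":0,"hand":0.036},{"dx":0,"dy":0,"dz":-0.03,"rx":0,"ry":0,"rz":0,"hand":0.036},{"dx":0,"dy":0,"dz":-0.03,"rx":0,"ry":0,"rz":0,"hand":0.036},{"dx":0,"dy":0,"dz":-0.03,"rx":0,"ry":0,"rz":0,"hand":0.036},{"dx":0,"dy":0,"dz":0,"rx":0,"ry":0,"rz":0,"hand":0.036},{"dx":0,"dy":0,"dz":0,"rx":0,"ry":0,"rz":0,"hand":0.036},{"dx":0,"dy":0,"dz":0,"rx":0,"ry":0,"rz":0,"hand":0.036},{"dx":0,"dy":0,"dz":0,"rx":0,"ry":0,"rz":0,"hand":0.036}]'
```

```text
clock: 18.93
position: [0.3494, 0.2494, 0.0278]
ee_rot: [-0.0, 1.0, 0.0, 0.001]
contact_force: [-0.2, 0.1, 3.9]
width: 0.0409
gripper_force: 40.6
clock: 19.6
position: [0.3475, 0.2485, 0.1257]
ee_rot: [0.001, 1.0, 0.0, -0.001]
contact_force: [-0.9, -0.7, -1.1]
width: 0.0408
gripper_force: 40.8
```

```bash
python3 -m pendant '[{"dx":0.0302,"dy":0.0185,"dz":0,"rx":0,"ry":0,"rz":0,"hand":0.036},{"dx":0.0302,"dy":0.0185,"dz":0,"rx":0,"ry":0,"rz":0,"hand":0.036},{"dx":0.0302,"dy":0.0185,"dz":0,"rx":0,"ry":0,"rz":0,"hand":0.036},{"dx":0.0302,"dy":0.0185,"dz":0,"rx":0,"ry":0,"rz":0,"hand":0.036},{"dx":0.0302,"dy":0.0185,"dz":0,"rx":0,"ry":0,"rz":0,"hand":0.036},{"dx":0.0302,"dy":0.0185,"dz":0,"rx":0,"ry":0,"rz":0,"hand":0.036},{"dx":0.0302,"dy":0.0185,"dz":0,"rx":0,"ry":0,"rz":0,"hand":0.036},{"dx":0.0302,"dy":0.0185,"dz":0,"rx":0,"ry":0,"rz":0,"hand":0.036},{"dx":0.0302,"dy":0.0185,"dz":0,"rx":0,"ry":0,"rz":0,"hand":0.036},{"dx":0.0302,"dy":0.0185,"dz":0,"rx":0,"ry":0,"rz":0,"hand":0.036},{"dx":0,"dy":0,"dz":0,"rx":0,"ry":0,"rz":0,"hand":0.036},{"dx":0,"dy":0,"dz":0,"rx":0,"ry":0,"rz":0,"hand":0.036}]'; python3 -m pendant '[{"dx":0,"dy":0,"dz":0,"rx":0,"ry":0,"rz":0,"hand":0.036},{"dx":0,"dy":0,"dz":0,"rx":0,"ry":0,"rz":0,"hand":0.036}]'; python3 w.py w10
```

```text
clock: 20.6
position: [0.6512, 0.0629, 0.1241]
ee_rot: [0.0, 1.0, -0.001, -0.002]
contact_force: [-0.3, 1.5, -1.3]
width: 0.041
gripper_force: 40.9
clock: 20.77
position: [0.649, 0.065, 0.1256]
ee_rot: [-0.0, 1.0, 0.001, -0.002]
contact_force: [0.1, -0.3, -0.8]
width: 0.0407
gripper_force: 40.9
20.7667 [0.64900887 0.06498555 0.12562001] 0.04066657326853268
```

View pics/w10.png

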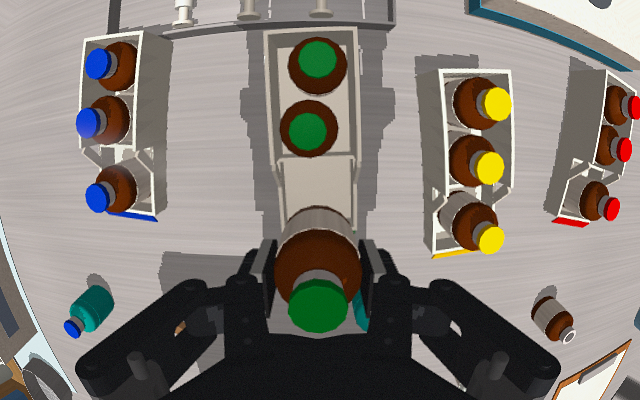

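Blue (97,197), yellow (490,240) and red (612,209) stand in their pockets; green is centred over its own. Lowering.

```bash
python3 -m pendant '[{"dx":0,"dy":0,"dz":0.02,"rx":0,"ry":0,"rz":0,"hand":0.036},{"dx":0,"dy":0,"dz":0.025,"rx":0,"ry":0,"rz":0,"hand":0.036},{"dx":0,"dy":0,"dz":0.022,"rx":0,"ry":0,"rz":0,"hand":0.036},{"dx":0,"dy":0,"dz":0.012,"rx":0,"ry":0,"rz":0,"hand":0.036},{"dx":0,"dy":0,"dz":0.008,"rx":0,"ry":0,"rz":0,"hand":0.036},{"dx":0,"dy":0,"dz":0.003,"rx":0,"ry":0,"rz":0,"hand":0.036},{"dx":0,"dy":0,"dz":0,"rx":0,"ry":0,"rz":0,"hand":0.036},{"dx":0,"dy":0,"dz":0,"rx":0,"ry":0,"rz":0,"hand":0.036}]'; python3 -m pendant '[{"dx":0,"dy":0,"dz":0.003,"rx":0,"ry":0,"rz":0,"hand":0.036},{"dx":0,"dy":0,"dz":0.002,"rx":0,"ry":0,"rz":0,"hand":0.036},{"dx":0,"dy":0,"dz":0.001,"rx":0,"ry":0,"rz":0,"hand":0.036},{"dx":0,"dy":0,"dz":0.001,"rx":0,"ry":0,"rz":0,"hand":0.036},{"dx":0,"dy":0,"dz":0,"rx":0,"ry":0,"rz":0,"hand":0.036}]'
```

```text
clock: 21.48
position: [0.6516, 0.0644, 0.038]
ee_rot: [0.0, 1.0, 0.0, 0.001]
contact_force: [-0.2, -0.1, -0.7]
width: 0.0406
gripper_force: 40.9
clock: 21.9
position: [0.651, 0.0643, 0.0308]
ee_rot: [0.0, 1.0, 0.0, 0.0]
contact_force: [-1.8, -0.2, 3.6]
width: 0.0407
gripper_force: 41.4
```

Release, rise, and back off for a final look.

```bash
python3 -m pendant '[{"dx":0,"dy":0,"dz":0,"rx":0,"ry":0,"rz":0,"hand":0.046},{"dx":0,"dy":0,"dz":0,"rx":0,"ry":0,"rz":0,"hand":0.055},{"dx":0,"dy":0,"dz":0,"rx":0,"ry":0,"rz":0,"hand":0.064},{"dx":0,"dy":0,"dz":0,"rx":0,"ry":0,"rz":0,"hand":0.064},{"dx":0,"dy":0,"dz":0,"rx":0,"ry":0,"rz":0,"hand":0.064},{"dx":0,"dy":0,"dz":-0.01,"rx":0,"ry":0,"rz":0,"hand":0.064},{"dx":0,"dy":0,"dz":-0.03,"rx":0,"ry":0,"rz":0,"hand":0.064},{"dx":0,"dy":0,"dz":-0.03,"rx":0,"ry":0,"rz":0,"hand":0.064},{"dx":0,"dy":0,"dz":-0.03,"rx":0,"ry":0,"rz":0,"hand":0.064},{"dx":0,"dy":0,"dz":-0.03,"rx":0,"ry":0,"rz":0,"hand":0.064},{"dx":0,"dy":0,"dz":-0.03,"rx":0,"ry":0,"rz":0,"hand":0.064},{"dx":0,"dy":0,"dz":0,"rx":0,"ry":0,"rz":0,"hand":0.064}]'; python3 -m pendant '[{"dx":-0.03,"dy":0,"dz":0,"rx":0,"ry":0,"rz":0,"hand":0.064},{"dx":-0.03,"dy":0,"dz":0,"rx":0,"ry":0,"rz":0,"hand":0.064},{"dx":-0.03,"dy":0,"dz":0,"rx":0,"ry":0,"rz":0,"hand":0.064},{"dx":-0.03,"dy":0,"dz":0,"rx":0,"ry":0,"rz":0,"hand":0.064},{"dx":0,"dy":0,"dz":0,"rx":0,"ry":0,"rz":0,"hand":0.064},{"dx":0,"dy":0,"dz":0,"rx":0,"ry":0,"rz":0,"hand":0.064},{"dx":0,"dy":0,"dz":0,"rx":0,"ry":0,"rz":0,"hand":0.064}]'
python3 - <<'E'
from h import *;from rig import manip
i=manip.get_image('scene');cv2.imwrite('pics/s9.png',cv2.resize(i['frame'][80:400,100:500],None,fx=1.85,fy=1.85,interpolation=cv2.INTER_CUBIC)[:,:,::-1])
E
```

```text
clock: 22.9
position: [0.6546, 0.0644, 0.1981]
ee_rot: [0.0, 1.0, 0.0, 0.007]
contact_force: [0.5, -0.1, 0.1]
width: 0.0643
gripper_force: 0.0
clock: 23.48
position: [0.5317, 0.0642, 0.1906]
ee_rot: [0.0, 1.0, 0.0, 0.001]
contact_force: [0.8, -0.9, -0.6]
width: 0.0642
gripper_force: 0.0
```

View pics/s9.png

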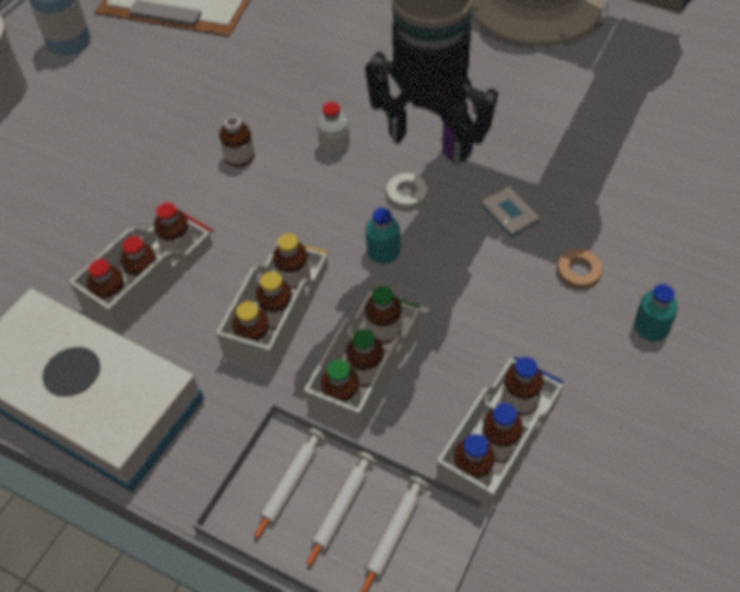

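All four vials stand upright in their pockets; the opened (235,140) and clear (332,127) vials are undisturbed.

```bash
python3 -c "
from rig import manip
print(manip.sign_off())"
```

```text
the job is handed in; nothing more can be done
None
```

The job is handed in: the red, yellow, blue and green vials each stand upright in the front pocket of their matching bin, the opened and clear vials were not touched, and it took about 23.5 s on the robot clock.

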